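# Lock the swivel work rest with its drop pin

## Task

Lock the swivel work rest on the craft bench: take the steel drop pin out of its wooden block and put it down through the hole in the swing arm. Then work the arm round until the pin also finds the hole in the plate hidden underneath (near the black index lines but not exactly there: feel for it), push the pin fully home so that its collar sits flat on the arm, and let go. Leave the screwdriver, the jar and the mug as they are.

Things in the scene. Friction and masses are not known exactly. Their poses are not given: they have to be found in the camera images.
- pin: Loose steel drop pin, 108 mm long, 0.2 kg, standing upright in the wooden block. From the bottom: round shank 14 mm across and 60 mm long, its lowest 9 mm tapering to 10 mm across at the tip; round collar 32 mm across and 6 mm thick; above it a square-sided grip 20 x 20 mm and 42 mm tall. Origin at the tip on the axis, z up the pin, x and y square to the flats of the grip.
- pin_collar (a point): Centre of the underside of the pin's collar, 60 mm up from the tip; the face that comes to rest on the arm.
- pin_grip (a point): Centre of the pin's square grip, 87 mm up from the tip, the place to hold it.
- pin_block: Fixed dark wooden block 80 x 80 x 75 mm with an upright bore 16.5 mm across through its middle, where the pin is parked, collar on the block's top. Origin at the centre of its underside.
- work_base: Fixed grey iron frame of the work rest, 212 mm wide (y), 69 mm high, from 165 mm in front (-x) of its origin to 35 mm behind. Origin on the arm's upright pivot axis at bench level.
- index_mark (a point): Nominal lock point on the fixed frame: 110 mm from the pivot towards the black line on the front bar, 67 mm above the bench, on top of the 12 mm steel lock plate lying in the hollow frame. The plate's only hole, 16.5 mm across, is 110 mm from the pivot but up to 0.11 rad (12 mm of arc) to either side of this point; the arm hides it. Here is the arm's hole at joint 0.
- swing_arm (a joint): Angle of the swing arm about the upright pivot (rad, stops at +-0.45, counter-clockwise from above positive). 0 when the black line on the arm's front edge meets the black line on the frame's front bar. It turns with light friction and stays where it is left; it starts swung out to 0.27 to 0.36.
- rest_hole (a point): Centre of the mouth (upper edge) of the 16 mm through hole in the swing arm, 110 mm from the pivot, 81 mm above the bench. The arm here is a flat steel plate 10 mm thick, 150 mm wide; the lock plate's top is 14 mm below this point and its underside 26 mm below. z up, x from the hole towards the pivot.
- rest_pivot (a point): Point on the pivot axis at the level of the arm's top, 81 mm above the bench. A round hub of 48 mm across stands 32 mm above it; a round wooden work board of 156 mm across is carried on the far side, centred 120 mm beyond the pivot.
- screwdriver: Bystander: screwdriver with a yellow handle, 200 mm long, lying on the bench.
- jar: Bystander: glass jar, 64 mm across and 85 mm tall, origin at the centre of its foot.
- mug: Bystander: white mug, 76 mm across and 90 mm tall, origin at the centre of its foot.

How it is judged:
By the outcome, as a careful person would: the job done as asked, in the order asked, and still so for the second after the job is handed in, with the robot touching nothing.
It also fails if it takes over 54 s, if anything falls off the work surface, if the arm or the gripper's body presses on something with over 40 N, if the wrist force passes 120 N, or if a joint passes its speed limit or range.

## Robot

A 6-joint arm with a two-finger parallel gripper is mounted at the origin on the work surface. World frame = base frame: x ahead of the robot, y to its left, z up, the work surface at z = 0. Lengths are in mm, angles in rad, forces in N, time in s.
With the tool pointing down it reaches from about 400 to 925 mm from the base axis. Payload 12.5 kg.
Tool frame: the origin (TCP) lies midway between the tips of the shut fingers; the grasp point (between the pads) lies 19 mm behind it; z points along the fingers, y is the line along which they close (so a half turn about z gives the same grasp; the last joint's range is limited). The gripper opens to 95 mm and grips with 3 to 60 N. Pads are 20 mm wide; open, the fingers measure 119 mm over their backs; the gripper's body (75 mm by 180 mm) begins 59 mm behind the grasp point.
Start: joints at [-1.225, 0.491, 1.559, -0, 1.092, -0.106], TCP at [272.89, -562.297, 214.661] pointing down, gripper open.
Joint ranges: [-3.1, 3.1], [-0.84, 2.19], [0.05, 2.79], [-1.13, 4.28], [0.06, 2.93], [-2.69, 2.69]. Speed limits (rad/s): [2.22, 2.22, 2.79, 3.14, 3.14, 3.14].

## Interface

Orientations are given as [roll, pitch, yaw] about the fixed x, y, z axes, in that order (R = Rz(yaw) Ry(pitch) Rx(roll)).
In Python, from cell import env gives the robot as it stands.
- The arm moves only by the tool arm_command, never from a script. Its argument "targets" is a list of rows, each a list of 5 numbers: the shift along the tool's x, y, z in mm, then the turn about the tool's z in degrees, then the opening, from 0 (shut) to 1 (fully open). In form: [[tx, ty, tz, roll, fingers], ...]. A call has 1 to 5 rows; each row is the pose to reach, as a shift and turn from the pose commanded when the call began, along the tool's axes at that moment; what a row does not reach only later rows make up. A row lasts 1/10 s, in which the tool goes at most 50 mm and 8.59 degrees, less where a joint would pass 70% of its speed; a pose out of reach is approached as far as the arm can. A call with a gripper value outside its range is refused whole. The fingers move at their own pace and stop on an object; the grip force is fixed at half the most. Time passes only in rows, so rows that repeat a pose let the fingers close. It gives the time, the measured TCP pose, the force, the opening and the grip force at its end, in the units of the state.
- env.state(): the state, without advancing time (a new reading comes with each control period).
- env.read_camera(name): name is "scene" or "top" or "wrist"; returns a dict with "frame" (400x640x3 uint8, red, green, blue), "vertical_fov" (degrees; the focal length in pixels is half the picture's height over the tangent of half this angle, whatever the lens; pixels are square), "cx", "cy" (the principal point, pixels), "world_from_camera" (4x4, takes a point from camera to world coordinates); the wrist camera has in their place "hand_eye" (4x4, takes a point from camera to tool coordinates, whose origin is the TCP and whose axes are the flange's). Camera axes: x right, y down, z forward; pixel columns grow to the right and rows downward; lengths in mm; the calibration is good to about 2 mm. A picture is of the moment at which its call begins: read the wrist's pose just before it. There is no depth.
- env.job_done(): hands the job in; it is judged then, once.
The state is a dict: "t": time; "joints": joint angles; "qvel": joint speeds; "tau": joint torques, N m; "eef_pos": TCP position; "tcp_rot": TCP orientation; "ft_force": force on the tool from outside, world axes, zero at the start; "moment": the same for the moment, N m; "opening": opening from 0.0 (shut) to 1.0 (fully open); "grip_force": force on a finger pad.
Only numpy, scipy, OpenCV 4.12 (cv2) and the standard library are available. Lean on these libraries where they do the work, as an engineer would, in place of code of your own. Each camera call takes 0.05 s, during which the arm holds its last target. There are 200 camera calls.

## Working session

There is one attempt and no reset: what is moved stays moved. The work goes in short steps, Python scripts to look and compute and a tool call to move; the robot and the scene stay as the last step left them, time stands still between calls to the robot, and variables do not carry over. Pictures are saved under pics/ and viewed, at most 10 in all, crops included, and the job is handed in when it is done.

Besides the shell and the picture viewer there is one more tool, called after "Call:" as name(argument=value, ...) on one line, values as JSON. arm_command: Moves the arm, as the interface text tells. Its arguments: {"type":"object","properties":{"targets":{"type":"array","items":{"type":"array","items":{"type":"number"}}}},"required":["targets"]}

```bash
mkdir -p pics; ls; python3 - <<'E'
from cell import env
import cv2,numpy as np
s=env.state();print(s)
for n in("scene","top","wrist"):
    c=env.read_camera(n);cv2.imwrite(f"pics/{n}0.png",c["frame"][:,:,::-1])
    print(n,c["vertical_fov"],c["cx"],c["cy"],np.round(c.get("world_from_camera",c.get("hand_eye")),3).tolist())
E
```

```text
pics
{'t': 0.0, 'joints': array([-1.22459094e+00,  4.91530493e-01,  1.55942969e+00, -3.10283414e-05,
        1.09171494e+00, -1.05588042e-01]), 'qvel': array([ 5.98460233e-05,  1.23235232e-03, -2.80537113e-04,  4.93293535e-04,
       -5.90349370e-04, -3.14910465e-04]), 'tau': array([ 1.68691422e-03, -6.12631059e+01, -2.58171380e+01,  6.93891523e-02,
        4.82673536e-02, -9.99877079e-05]), 'eef_pos': array([ 272.80097935, -562.05448492,  214.08661467]), 'tcp_rot': array([-3.14051331e+00, -8.67171683e-05,  4.51807703e-01]), 'ft_force': array([ 0.06026121,  0.17192988, -0.16306244]), 'moment': array([-0.01738327, -0.01021709, -0.01267173]), 'grip_force': 0.0, 'opening': 0.9994175238926757}
scene 57.947991837378154 320.36284158831734 197.8315906835024 [[-0.491, 0.498, -0.715, 1251.966], [0.871, 0.286, -0.399, 357.471], [0.006, -0.819, -0.574, 631.702], [0.0, 0.0, 0.0, 1.0]]
top 52.02545562137087 319.6336668336607 204.80157254560976 [[0.012, -0.975, 0.22, 339.28], [-1.0, -0.013, -0.001, -38.638], [0.004, -0.22, -0.975, 1095.423], [0.0, 0.0, 0.0, 1.0]]
wrist 62.66685635135353 323.5041001321585 197.9589993797908 [[0.0, -0.956, -0.294, 83.573], [1.0, 0.001, -0.001, 0.706], [0.001, -0.294, 0.956, -170.867], [0.0, 0.0, 0.0, 1.0]]
```

View pics/top0.png

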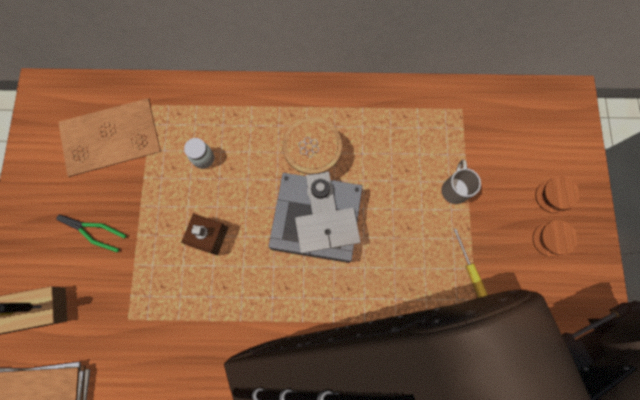

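View pics/scene0.png

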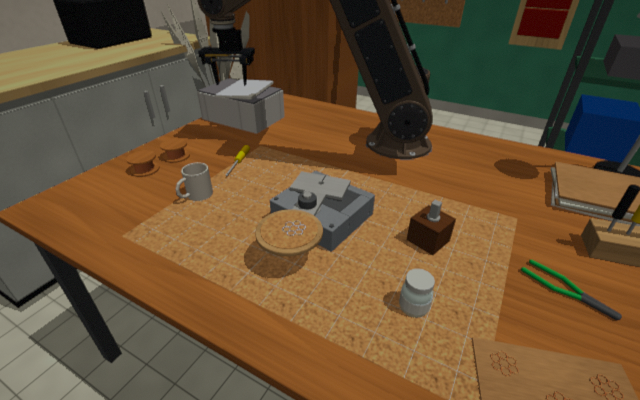

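Top view: pin grip ≈(200,232) in the dark block ≈(205,234); arm hole ≈(328,232), hub ≈(320,187), jar (199,152), mug (462,185), screwdriver right of the frame.

```bash
cat > h.py <<'E'
import numpy as np,cv2
from scipy.spatial.transform import Rotation as R
from cell import env
def K(c):
    f=200/np.tan(np.radians(c["vertical_fov"])/2); return f,c["cx"],c["cy"]
def cast(c,T,uv,z):
    f,cx,cy=K(c); d=T[:3,:3]@np.array([(uv[0]-cx)/f,(uv[1]-cy)/f,1]); o=T[:3,3]
    return o+d*(z-o[2])/d[2]
def proj(c,T,p):
    f,cx,cy=K(c); q=np.linalg.inv(T)@np.append(p,1); return [round(f*q[0]/q[2]+cx,1),round(f*q[1]/q[2]+cy,1)]
def wristT(c,s):
    T=np.eye(4);T[:3,:3]=R.from_euler('xyz',s["tcp_rot"]).as_matrix();T[:3,3]=s["eef_pos"];return T@c["hand_eye"]
def totool(s,p):  # shift in tool axes from measured TCP to world point p
    return R.from_euler('xyz',s["tcp_rot"]).as_matrix().T@(np.asarray(p)-s["eef_pos"])
E
python3 - <<'E'
from h import *
c=env.read_camera("top");T=c["world_from_camera"]
im=cv2.resize(c["frame"][120:270,170:370,::-1],(800,600),interpolation=cv2.INTER_CUBIC);cv2.imwrite("pics/crop0.png",im)
for n,uv,z in[("grip",(200,231),123),("hole",(328,232),81),("hub",(320,186),113),("jar",(195,146),85),("mug",(466,182),90)]:print(n,cast(c,T,uv,z).round(1))
E
```

```text
grip [490.6 245.7 123. ]
hole [498.7 -61.9  81. ]
hub [608.8 -40.4 113. ]
jar [720.2 286.9  85. ]
mug [ 630.7 -412.7   90. ]
```

View pics/crop0.png

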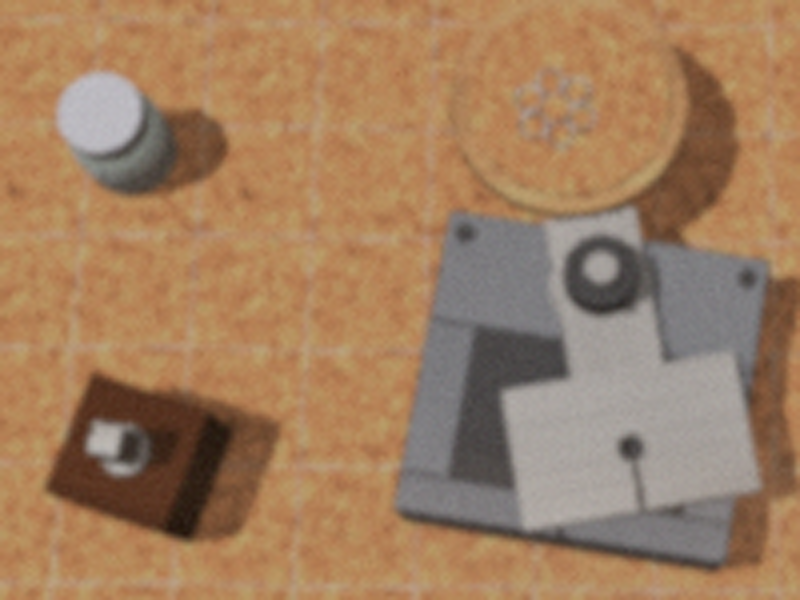

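The crop shows the hole at top pixel ≈(327.5,231.8), grip top ≈(196,230), collar ≈(201,232). Moving to look from the wrist, over the arm first.

Call:
arm_command(targets=[[44, -21, -10, 0, 1], [88, -42, -20, 0, 1], [132, -63, -30, 0, 1], [176, -84, -40, 0, 1], [220, -106, -46, 0, 1]])

```text
t: 0.7
eef_pos: [425.5, -369.4, 261.4]
tcp_rot: [3.141, -0.0, 0.451]
ft_force: [0.8, -0.7, 0.2]
opening: 0.995
grip_force: 0.0
```

Call:
arm_command(targets=[[32, -33, 0, 0, 1], [64, -66, 0, 0, 1], [96, -99, 0, 0, 1], [128, -132, 0, 0, 1], [160, -165, 0, 0, 1]])

```text
t: 1.2
eef_pos: [496.7, -150.7, 260.7]
tcp_rot: [3.141, -0.0, 0.452]
ft_force: [0.5, 0.4, 0.7]
opening: 1.0
grip_force: 0.0
```

Call:
arm_command(targets=[[35, -60, 40, 0, 1], [35, -60, 40, 0, 1], [35, -60, 40, 0, 1]])

```text
t: 1.5
eef_pos: [500.9, -80.4, 219.0]
tcp_rot: [-3.139, 0.002, 0.455]
ft_force: [0.7, -1.2, 0.6]
opening: 1.002
grip_force: 0.0
```

```bash
python3 - <<'E'
from h import *
s=env.state();c=env.read_camera("wrist");T=wristT(c,s);np.savez("w1.npz",T=T,f=c["frame"])
cv2.imwrite("pics/w1.png",c["frame"][:,:,::-1]);print(s["eef_pos"],proj(c,T,[498.7,-62,81]),proj(c,T,[608,-40,113]))
E
```

```text
[500.88015266 -80.42919388 218.97812583] [np.float64(305.3), np.float64(180.3)] [np.float64(337.1), np.float64(55.7)]
```

View pics/w1.png

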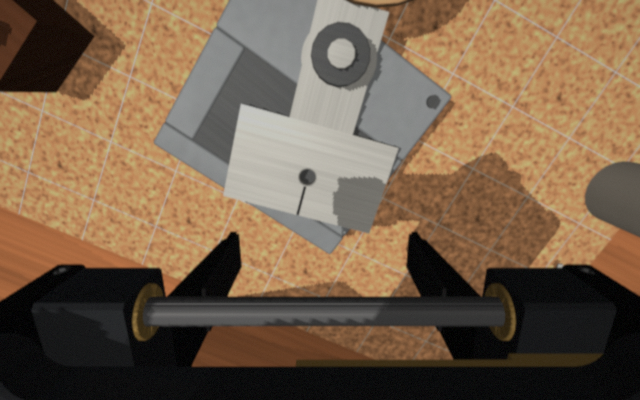

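Wrist view: arm hole at (307.5,177), hub top at (341,52), frame front edge from (156,142) to (331,252).

```bash
python3 - <<'E'
from h import *
d=np.load("w1.npz");T=d["T"];c=env.read_camera("wrist")
g=cv2.cvtColor(d["f"],cv2.COLOR_RGB2GRAY)
def cen(g,x,y,r,thr):
    w=g[y-r:y+r+1,x-r:x+r+1]; m=(w<thr).astype(np.uint8)
    n,l,st,ce=cv2.connectedComponentsWithStats(m);k=1+np.argmax(st[1:,4]);return ce[k]+[x-r,y-r],st[k]
print(g[170:186,307])
print(cen(g,307,176,9,110))
h=cast(c,T,(307.5,177),81);p=cast(c,T,(341.5,53),113);print("hole",h,"hub",p,np.linalg.norm((h-p)[:2]))
a=cast(c,T,(156,142),69);b=cast(c,T,(331,252),69);print("front",a,b,np.linalg.norm(a-b))
fr=np.arctan2(*(a-b)[:2][::-1])-np.pi/2
am=np.arctan2(*(p-h)[:2][::-1]);print("frame yaw",fr,"arm yaw",am,"joint",am-fr)
ct=env.read_camera("top");Tt=ct["world_from_camera"]
q=lambda u,v:(u/4+170-.4,v/4+120-.4)
A=cast(ct,Tt,q(398,512),69);B=cast(ct,Tt,q(724,566),69);H=cast(ct,Tt,q(630,447),81);P=cast(ct,Tt,q(600,267),113)
print(A,B,H,P,np.arctan2(*(A-B)[:2][::-1])-np.pi/2,np.arctan2(*(P-H)[:2][::-1]))
print("collar",cast(ct,Tt,q(124,448),81),"griptop",cast(ct,Tt,q(103,440),123))
s=env.state();print(totool(s,[490,243,220]))
E
```

```text
[ 61  61  68  75  77  81  83  84  79  69  58  55  54  63  86 124]
(array([306.76119403, 176.65671642]), array([  1,   2,  16,  16, 201], dtype=int32))
hole [502.63595849 -62.52140036  81.        ] hub [611.22195012 -42.17007267 113.        ] 110.47666774414067
front [466.41413498  83.94731087  69.        ] [ 435.93246518 -121.34085101   69.        ] 207.53881950276246
frame yaw -0.14740536910099 arm yaw 0.18527192149444657 joint 0.3326772905954366
[459.19723375  85.23710094  69.        ] [ 428.11782861 -118.99250165   69.        ] [500.33218455 -59.58660292  81.        ] [607.88413897 -39.37516048 113.        ] -0.15102006802341994 0.18575616199429495
collar [495.6192277  256.34242564  81.        ] griptop [493.82178223 257.06339051 123.        ]
[ 131.9341222  -299.33498415    0.90863462]
```

Call:
arm_command(targets=[[20, -44, -4, 0, 1], [40, -88, -8, 0, 1], [60, -132, -12, 0, 1], [80, -176, -15, 0, 1], [100, -216, -15, 0, 1]])

```text
t: 2.15
eef_pos: [498.0, 155.4, 236.9]
tcp_rot: [3.141, -0.002, 0.45]
ft_force: [0.3, -0.0, -1.2]
opening: 1.003
grip_force: 0.0
```

Call:
arm_command(targets=[[20, -44, 0, 0, 1], [41, -89, 0, 0, 1], [41, -89, 0, 0, 1], [41, -89, 0, 0, 1]])

```text
t: 2.55
eef_pos: [495.9, 252.4, 235.9]
tcp_rot: [3.141, -0.0, 0.452]
ft_force: [0.8, 0.1, -0.4]
opening: 1.0
grip_force: 0.0
```

```bash
python3 - <<'E'
from h import *
s=env.state();c=env.read_camera("wrist");T=wristT(c,s);np.savez("w2.npz",T=T,f=c["frame"])
u,v=np.array(proj(c,T,[494,256,100])).astype(int);x0=max(u-80,0);y0=max(v-60,0);print(u,v,x0,y0)
cv2.imwrite("pics/w2.png",cv2.resize(c["frame"][y0:y0+120,x0:x0+160,::-1],(800,600),interpolation=cv2.INTER_CUBIC));print(s["eef_pos"],s["tcp_rot"])
E
```

```text
318 187 238 127
[495.92480099 252.4103131  235.88408908] [ 3.14118827e+00 -4.34868990e-04  4.52497191e-01]
```

View pics/w2.png

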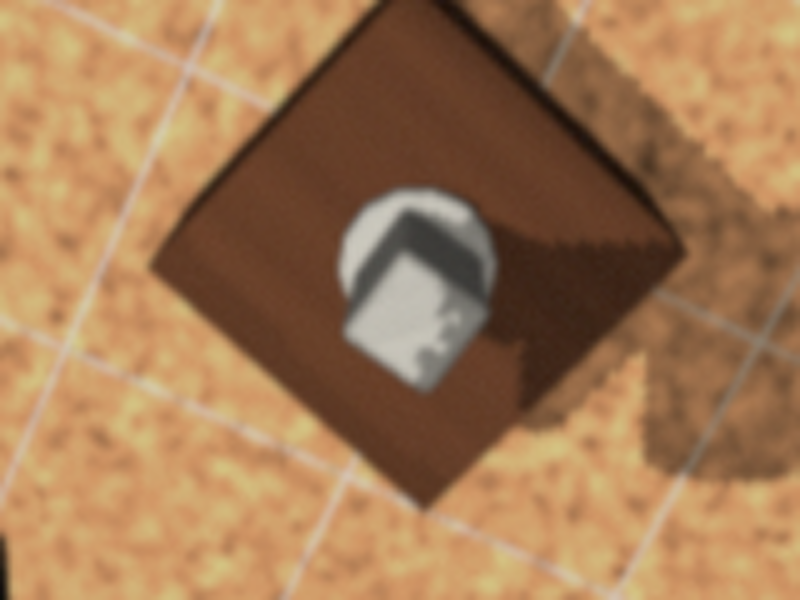

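Crop (×5, offset (238,127)): grip-top corners ≈(409,250),(488,312),(424,392),(343,330); collar centre ≈(417,264); left corner of the block (150,265), bottom (425,510).

```bash
python3 - <<'E'
from h import *
d=np.load("w2.npz");T=d["T"];c=env.read_camera("wrist");s=env.state()
q=lambda u,v:(u/5+238-.4,v/5+127-.4)
P=[cast(c,T,q(*p),123)[:2] for p in[(409,250),(488,312),(424,392),(343,330)]]
print("griptop",np.mean(P,0),"collar",cast(c,T,q(417,266),81))
for i in range(4):
    e=P[(i+1)%4]-P[i];print(np.linalg.norm(e),np.degrees(np.arctan2(e[1],e[0]))%90)
e=cast(c,T,q(425,510),75)-cast(c,T,q(150,265),75);print("block",np.degrees(np.arctan2(e[1],e[0]))%90)
print("tool yaw",np.degrees(s["tcp_rot"][2]))
E
```

```text
griptop [497.83376754 255.43231123] collar [497.63874866 255.49747771  81.        ]
18.141554237544685 77.04465969780891
18.970528222635924 78.69426673592528
18.697839891503754 77.06854779642251
18.970464529145353 77.01392068088381
block 72.12427530990725
tool yaw 25.791808725885602
```

Call:
arm_command(targets=[[3, -2, 10, 8, 1], [3, -2, 30, 16, 1], [3, -2, 50, 24, 1], [3, -2, 70, 32, 1], [3, -2, 90, 38.3, 1]])

```text
t: 3.15
eef_pos: [498.0, 253.8, 145.3]
tcp_rot: [-3.141, -0.001, -0.225]
ft_force: [0.9, 0.5, 0.4]
opening: 0.999
grip_force: 0.0
```

Call:
arm_command(targets=[[0, 0, 30, 0, 1], [0, 0, 50, 0, 1], [0, 0, 60, 0, 1], [0, 0, 60, 0, 0.6], [0, 0, 60, 0, 0.5]])

```text
t: 3.65
eef_pos: [498.0, 255.2, 86.4]
tcp_rot: [-3.141, -0.001, -0.218]
ft_force: [0.4, 0.3, 0.2]
opening: 0.885
grip_force: 0.0
```

```bash
python3 - <<'E'
from h import *
s=env.state();c=env.read_camera("wrist");T=wristT(c,s);np.savez("w3.npz",T=T,f=c["frame"])
cv2.imwrite("pics/w3.png",c["frame"][:,:,::-1]);print(s["eef_pos"],s["tcp_rot"],s["opening"],proj(c,T,[497.7,255.5,123]))
E
```

```text
[497.95597571 255.18935068  86.44919973] [-3.14114725e+00 -9.10404118e-04 -2.17724016e-01] 0.8849677536497715 [np.float64(322.2), np.float64(285.9)]
```

View pics/w3.png

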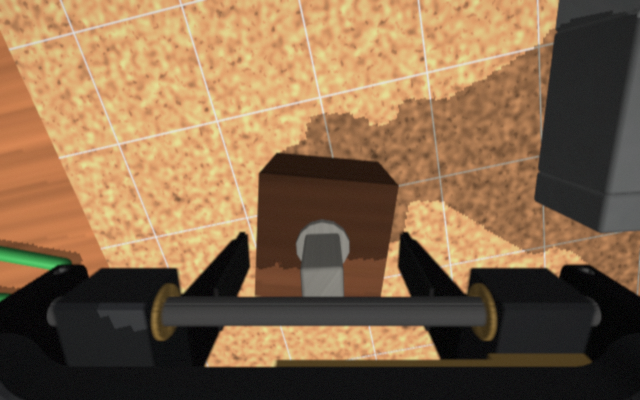

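The pin's grip (≈(322,265)) stands midway between the fingers (245 and 402). Closing.

Call:
arm_command(targets=[[0, 0, 0, 0, 0], [0, 0, 0, 0, 0], [0, 0, 0, 0, 0], [0, 0, 0, 0, 0], [0, 0, 0, 0, 0]])

```text
t: 4.2
eef_pos: [497.2, 255.8, 85.7]
tcp_rot: [3.142, -0.0, -0.217]
ft_force: [0.5, 0.1, -0.0]
opening: 0.425
grip_force: 0.0
```

Call:
arm_command(targets=[[0, 0, 0, 0, 0], [0, 0, 0, 0, 0], [0, 0, 0, 0, 0], [0, 0, 0, 0, 0], [0, 0, 0, 0, 0]])

```text
t: 4.7
eef_pos: [497.3, 255.8, 85.6]
tcp_rot: [3.142, -0.0, -0.217]
ft_force: [-0.3, 1.1, 0.0]
opening: 0.212
grip_force: 30.0
```

Call:
arm_command(targets=[[0, 0, -20, 0, 0], [0, 0, -40, 0, 0], [0, 0, -60, 0, 0], [0, 0, -80, 0, 0], [0, 0, -92, 0, 0]])

```text
t: 5.2
eef_pos: [497.5, 255.8, 178.8]
tcp_rot: [-3.141, -0.001, -0.217]
ft_force: [0.2, -0.7, -1.6]
opening: 0.21
grip_force: 30.0
```

Call:
arm_command(targets=[[8, 32, 0, 0, 0], [17, 72, 0, 0, 0], [27, 114, 0, 0, 0], [37, 156, 0, 0, 0], [44, 187, 0, 0, 0]])

```text
t: 5.7
eef_pos: [499.6, 61.5, 177.3]
tcp_rot: [3.141, 0.001, -0.217]
ft_force: [0.7, 0.1, -1.7]
opening: 0.207
grip_force: 30.0
```

Call:
arm_command(targets=[[9, 37, 0, 0, 0], [17, 74, 0, 0, 0], [25, 108, 0, 0, 0], [29, 122, 0, 0, 0], [29, 122, 0, 0, 0]])

```text
t: 6.2
eef_pos: [502.1, -63.1, 177.3]
tcp_rot: [3.142, 0.0, -0.219]
ft_force: [-0.1, 1.2, -1.1]
opening: 0.21
grip_force: 30.0
```

```bash
python3 - <<'E'
from h import *
s=env.state();c=env.read_camera("wrist");T=wristT(c,s);np.savez("w4.npz",T=T,f=c["frame"])
ct=env.read_camera("top");a=ct["frame"][190:270,260:370]
w=c["frame"][120:320,220:420]
im=np.hstack([cv2.resize(w,(400,400),interpolation=cv2.INTER_CUBIC),cv2.resize(a,(400,291),interpolation=cv2.INTER_CUBIC)[:291].copy() if 0 else cv2.copyMakeBorder(cv2.resize(a,(400,291),interpolation=cv2.INTER_CUBIC),0,109,0,0,cv2.BORDER_CONSTANT)])
cv2.imwrite("pics/w4.png",im[:,:,::-1]);print(s["eef_pos"],s["tcp_rot"],s["opening"],s["grip_force"],proj(c,T,[502.6,-62.5,81]),proj(c,T,s["eef_pos"]-[0,0,70.6]),proj(c,T,[611,-42,113]))
E
```

```text
[502.09730637 -63.10322621 177.3082283 ] [ 3.14150930e+00  4.05210856e-04 -2.19245395e-01] 0.2097601344476237 29.999233782291412 [np.float64(322.3), np.float64(199.4)] [np.float64(323.1), np.float64(209.7)] [np.float64(256.8), np.float64(68.9)]
```

View pics/w4.png

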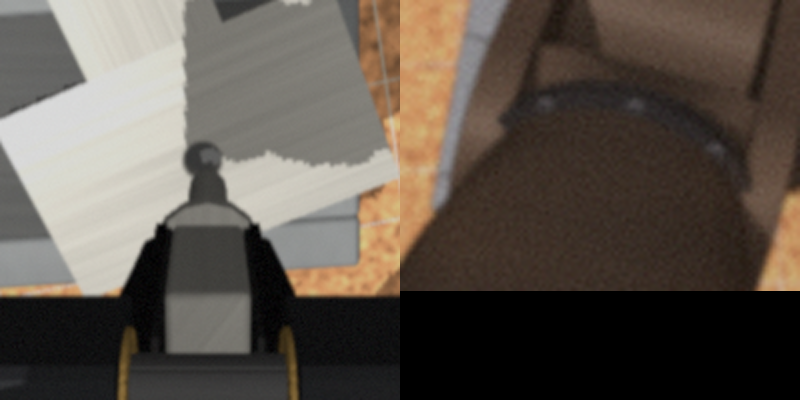

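Wrist crop (×2, offset (220,120)): hole at ≈(202,158) → (321,199), tip just below it at ≈(208,170) → (324,205). Refining numerically.

```bash
python3 - <<'E'
from h import *
d=np.load("w4.npz");g=cv2.cvtColor(d["f"],cv2.COLOR_RGB2GRAY)
print("     ",*range(306,338))
for r in range(187,222):print(r,*g[r,306:338])
E
```

```text
306 307 308 309 310 311 312 313 314 315 316 317 318 319 320 321 322 323 324 325 326 327 328 329 330 331 332 333 334 335 336 337
187 213 212 213 213 212 199 156 130 123 122 122 124 123 123 124 121 120 121 119 118 119 118 117 118 119 119 119 118 117 118 120 119
188 213 212 212 212 211 200 158 129 123 124 123 123 122 123 120 120 119 118 117 118 117 117 119 118 118 118 118 119 118 120 122 122
189 212 213 211 211 211 202 168 135 123 123 121 120 119 117 115 115 113 114 116 115 117 117 117 119 119 118 119 118 121 122 122 123
190 212 211 212 212 211 206 181 140 121 120 117 109 107 103 101 99 100 101 105 109 115 117 118 118 118 120 120 123 124 122 122 125
191 212 213 212 211 212 207 187 143 118 112 103 92 87 79 77 77 75 79 85 91 102 110 119 121 122 123 124 124 124 122 122 122
192 212 212 211 210 208 202 188 146 113 95 83 71 64 61 58 58 60 61 66 73 85 97 111 120 123 122 124 123 121 122 123 122
193 212 210 206 203 201 198 182 141 100 76 64 60 56 55 56 57 59 61 63 69 78 82 96 113 119 121 122 121 122 121 123 120
194 207 203 202 202 198 188 167 124 83 64 56 54 55 55 58 65 74 79 81 82 86 78 83 100 
[... 2440 characters left out ...]
 141 190 202 201 201
216 201 199 201 203 202 202 202 188 130 70 52 54 57 60 60 59 62 64 61 62 62 61 61 62 62 62 83 139 189 199 199 201
217 202 202 203 205 205 202 203 186 122 66 54 56 57 58 61 60 64 63 64 63 63 61 62 61 60 60 82 137 188 199 199 199
218 204 204 205 204 205 204 203 186 120 64 51 55 57 59 60 62 63 66 65 63 61 63 62 62 60 62 78 130 186 198 199 198
219 206 205 205 205 204 203 198 180 116 63 56 58 59 61 61 64 66 66 65 64 63 63 62 63 63 62 73 119 175 191 196 198
220 206 206 205 205 200 192 172 147 99 62 59 60 62 64 66 66 71 71 72 66 67 64 66 65 64 65 67 99 143 167 186 197
221 206 206 203 196 179 157 125 100 75 64 64 67 70 71 76 80 88 90 90 86 78 76 73 68 66 68 69 77 100 123 154 180
```

Hole centre (321.1,199.3), pin axis column 323.4: shift about −2 mm in tool y, then down until the tip is inside the arm's hole.

Call:
arm_command(targets=[[0.4, -1.9, 8, 0, 0], [0.4, -1.9, 18, 0, 0], [0.4, -1.9, 25, 0, 0], [0.4, -1.9, 29, 0, 0], [0.4, -1.9, 33, 0, 0]])

```text
t: 6.8
eef_pos: [502.9, -59.7, 144.1]
tcp_rot: [3.141, 0.0, -0.216]
ft_force: [-1.1, -0.9, -1.3]
opening: 0.207
grip_force: 30.0
```

Call:
arm_command(targets=[[0, 0, 1, 0, 0], [0, 0, 2, 0, 0], [0, 0, 2, 0, 0]])

```text
t: 7.1
eef_pos: [503.0, -60.1, 142.7]
tcp_rot: [3.141, -0.0, -0.217]
ft_force: [-0.1, -0.2, -1.5]
opening: 0.209
grip_force: 30.0
```

Call:
arm_command(targets=[[-1.8, -4.7, 0, 0, 0], [-3.4, -9.3, 0, 0, 0], [-4.8, -13.9, 0, 0, 0], [-6.1, -18.6, 0, 0, 0], [-7, -23.2, 0, 0, 0]])

```text
t: 7.6
eef_pos: [501.1, -35.3, 142.7]
tcp_rot: [3.142, -0.0, -0.216]
ft_force: [1.1, -1.1, -1.9]
opening: 0.213
grip_force: 30.0
```

Call:
arm_command(targets=[[0, 0, 1, 0, 0], [0, 0, 2, 0, 0], [0, 0, 3, 0, 0], [0, 0, 4, 0, 0], [0, 0, 4, 0, 0]])

```text
t: 8.1
eef_pos: [501.0, -35.9, 138.4]
tcp_rot: [3.142, 0.0, -0.217]
ft_force: [0.1, -0.7, -1.8]
opening: 0.209
grip_force: 30.0
```

Call:
arm_command(targets=[[0, 0, 0.7, 0, 0], [0, 0, 1.4, 0, 0], [0, 0, 2, 0, 0], [0, 0, 2, 0, 0]])

```text
t: 8.5
eef_pos: [501.2, -35.9, 137.4]
tcp_rot: [3.141, -0.001, -0.217]
ft_force: [-3.1, -0.0, 10.6]
opening: 0.211
grip_force: 30.0
```

Call:
arm_command(targets=[[-0.2, -1, 0, 0, 0], [-0.35, -2, 0, 0, 0], [-0.5, -3, 0, 0, 0], [-0.5, -3, 0, 0, 0]])

```text
t: 8.9
eef_pos: [501.7, -33.6, 137.4]
tcp_rot: [3.14, -0.002, -0.216]
ft_force: [-2.5, -5.8, 7.7]
opening: 0.208
grip_force: 30.0
```

Call:
arm_command(targets=[[-0.15, -1, 0, 0, 0], [-0.3, -2, 0, 0, 0], [-0.45, -3, 0, 0, 0], [-0.45, -3, 0, 0, 0]])

```text
t: 9.3
eef_pos: [501.9, -30.6, 137.4]
tcp_rot: [3.14, -0.002, -0.216]
ft_force: [-2.4, -6.2, 7.2]
opening: 0.208
grip_force: 30.0
```

Call:
arm_command(targets=[[-0.15, -1, 0, 0, 0], [-0.3, -2, 0, 0, 0], [-0.4, -3, 0, 0, 0], [-0.4, -3, 0, 0, 0]])

```text
t: 9.7
eef_pos: [502.2, -27.6, 137.4]
tcp_rot: [3.14, -0.002, -0.216]
ft_force: [-2.0, -6.5, 7.0]
opening: 0.21
grip_force: 30.0
```

Call:
arm_command(targets=[[-0.1, -1, 0, 0, 0], [-0.2, -2, 0, 0, 0], [-0.3, -3, 0, 0, 0], [-0.3, -3, 0, 0, 0]])

```text
t: 10.1
eef_pos: [502.6, -24.5, 137.4]
tcp_rot: [3.14, -0.002, -0.216]
ft_force: [-1.7, -5.3, 6.5]
opening: 0.21
grip_force: 30.0
```

Call:
arm_command(targets=[[0, -1, 0.2, 0, 0], [-0.1, -2, 0.2, 0, 0], [-0.2, -3, 0.2, 0, 0], [-0.2, -3, 0.2, 0, 0]])

```text
t: 10.5
eef_pos: [503.0, -21.4, 137.2]
tcp_rot: [3.141, -0.002, -0.216]
ft_force: [-1.4, -3.8, 6.0]
opening: 0.209
grip_force: 30.0
```

Call:
arm_command(targets=[[0, -1, 0, 0, 0], [-0.1, -2, 0, 0, 0], [-0.1, -3, 0, 0, 0], [-0.1, -3, 0, 0, 0]])

```text
t: 10.9
eef_pos: [503.0, -17.6, 136.3]
tcp_rot: [-3.142, 0.0, -0.217]
ft_force: [0.0, 0.0, -1.3]
opening: 0.214
grip_force: 30.0
```

Force vanished and the tip dropped near y ≈ −17.6: the plate's hole. Pressing deeper gently.

Call:
arm_command(targets=[[0, -1, 0, 0, 0], [0, -1, 1, 0, 0], [0, -1, 2, 0, 0], [0, -1, 3, 0, 0], [0, -1, 3, 0, 0]])

```text
t: 11.4
eef_pos: [503.1, -16.8, 133.2]
tcp_rot: [-3.142, 0.0, -0.217]
ft_force: [0.2, -0.6, -1.6]
opening: 0.21
grip_force: 30.0
```

Call:
arm_command(targets=[[0, 0, 1, 0, 0], [0, 0, 2, 0, 0], [0, 0, 3, 0, 0], [0, 0, 4, 0, 0], [0, 0, 4, 0, 0]])

```text
t: 11.9
eef_pos: [503.2, -16.8, 129.3]
tcp_rot: [3.142, 0.0, -0.217]
ft_force: [-0.1, -0.1, -0.5]
opening: 0.209
grip_force: 30.0
```

Call:
arm_command(targets=[[0, 0, 1, 0, 0], [0, 0, 2, 0, 0], [0, 0, 3, 0, 0], [0, 0, 5, 0, 0], [0, 0, 5, 0, 0]])

```text
t: 12.4
eef_pos: [503.2, -16.8, 124.1]
tcp_rot: [3.141, 0.0, -0.217]
ft_force: [-0.4, 0.7, -2.3]
opening: 0.207
grip_force: 30.0
```

Call:
arm_command(targets=[[0, 0, 4, 0, 0], [0, 0, 8, 0, 0], [0, 0, 12, 0, 0], [0, 0, 16, 0, 0], [0, 0, 20, 0, 0]])

```text
t: 12.9
eef_pos: [503.2, -16.8, 104.0]
tcp_rot: [3.141, 0.0, -0.217]
ft_force: [0.3, -1.0, -1.6]
opening: 0.208
grip_force: 30.0
```

Call:
arm_command(targets=[[0, 0, 3, 0, 0], [0, 0, 6, 0, 0], [0, 0, 9, 0, 0], [0, 0, 11, 0, 0], [0, 0, 11, 0, 0]])

```text
t: 13.4
eef_pos: [503.1, -16.8, 93.2]
tcp_rot: [3.141, 0.0, -0.217]
ft_force: [-0.8, 0.2, -1.4]
opening: 0.211
grip_force: 30.0
```

Call:
arm_command(targets=[[0, 0, 0.8, 0, 0], [0, 0, 1.6, 0, 0], [0, 0, 2.4, 0, 0], [0, 0, 2.4, 0, 0]])

```text
t: 13.8
eef_pos: [503.4, -16.9, 91.5]
tcp_rot: [3.142, -0.001, -0.217]
ft_force: [-1.9, -1.3, 5.5]
opening: 0.208
grip_force: 30.0
```

Contact at 91.5, as predicted for the collar on the arm. A firm push, then release.

Call:
arm_command(targets=[[0, 0, 0.6, 0, 0], [0, 0, 0.8, 0, 0], [0, 0, 0.8, 0, 0]])

```text
t: 14.1
eef_pos: [503.4, -16.9, 91.5]
tcp_rot: [3.142, -0.001, -0.217]
ft_force: [-4.8, 1.0, 16.7]
opening: 0.206
grip_force: 30.0
```

Call:
arm_command(targets=[[0, 0, 0, 0, 0.3], [0, 0, 0, 0, 0.5], [0, 0, 0, 0, 0.5], [0, 0, 0, 0, 0.5], [0, 0, 0, 0, 0.5]])

```text
t: 14.6
eef_pos: [503.3, -16.8, 90.1]
tcp_rot: [3.141, 0.0, -0.217]
ft_force: [-0.0, -0.2, -0.1]
opening: 0.494
grip_force: 0.0
```

Call:
arm_command(targets=[[0, 0, -10, 0, 0.5], [0, 0, -30, 0, 0.5], [0, 0, -60, 0, 0.5], [0, 0, -90, 0, 0.5], [0, 0, -110, 0, 0.5]])

```text
t: 15.1
eef_pos: [503.6, -16.9, 202.9]
tcp_rot: [3.142, -0.002, -0.217]
ft_force: [-0.4, -0.0, -0.8]
opening: 0.498
grip_force: 0.0
```

```bash
python3 - <<'E'
from h import *
s=env.state();c=env.read_camera("wrist")
sc=env.read_camera("scene")["frame"][160:250,260:390]
w=cv2.resize(c["frame"][60:320,190:450],(400,400),interpolation=cv2.INTER_CUBIC)
b=cv2.copyMakeBorder(cv2.resize(sc,(400,277),interpolation=cv2.INTER_CUBIC),0,123,0,0,cv2.BORDER_CONSTANT)
cv2.imwrite("pics/w5.png",np.hstack([w,b])[:,:,::-1]);print(s["eef_pos"],s["opening"],s["ft_force"])
E
```

```text
[503.5619509  -16.85828064 202.87494806] 0.49846045225220786 [-0.35475587 -0.04134811 -0.80528647]
```

View pics/w5.png

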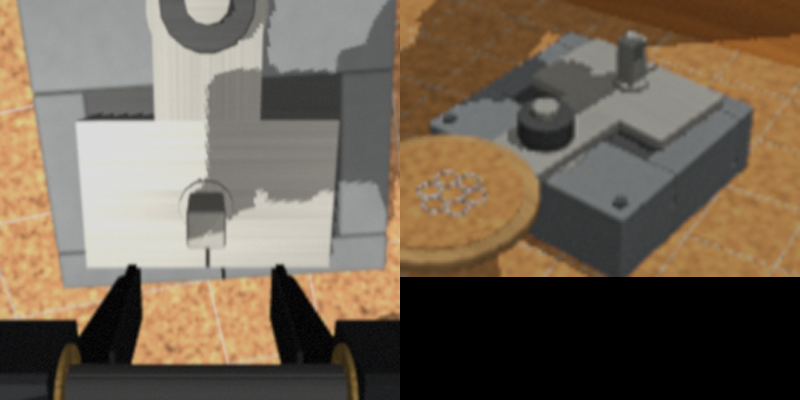

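The pin stands upright with its collar flat on the arm (left crop, collar ≈(206,205)). The arm's line at (208,257) is slightly off the frame's line at (223,272), and the gripper is clear.

```bash
python3 -c "
from cell import env
print(env.job_done())"
```

```text
the job is handed in; nothing more can be done
None
```

The drop pin is through the swing arm and down in the hidden plate hole, about 0.06 rad to the negative side of the index mark. Its collar sits flat on the arm, the gripper let go and is clear, and I handed the job in at about 15 s.

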